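# Clamp an armrest board in the upholsterer's fixture

## Robot

A 7-joint arm with a two-finger parallel gripper is mounted at the origin on the work surface. World frame = base frame: x ahead of the robot, y to its left, z up, the work surface at z = 0. Lengths are in m, angles in rad, forces in N, time in s.
With the tool pointing down it reaches from about 0.425 to 0.925 m from the base axis. Payload 6.8 kg.
Tool frame: the origin (TCP) lies on the front face of the gripper's body, between the roots of the fingers; the fingertips stand 73 mm ahead of it and the grasp point (between the pads) lies 54 mm ahead of it (env.nose_length is the distance from the TCP to the fingertips, in m); z points along the fingers, y is the line along which they close (so a half turn about z gives the same grasp; the last joint's range is limited). The gripper opens to 85 mm and grips with 20 to 120 N. Pads are 22 mm wide; open, the fingers measure 114 mm over their backs; the gripper's body (76 mm by 85 mm) begins 54 mm behind the grasp point. The pads swing forward as they close: fully open they stand 13 mm farther back than shut.
Start: joints at [-1.278, 0.477, 0.022, 1.555, -0.011, 1.109, -0.083], TCP at [0.263, 0.622, 0.304] pointing down, gripper open.
Joint ranges: [-2.96, 2.96], [-0.34, 2.1], [-1.41, 1.46], [0.24, 2.44], [-1.37, 4.51], [0.17, 1.92], [-2.96, 2.96]. Speed limits (rad/s): [2.39, 2.39, 3.14, 3.14, 3.14, 3.14, 3.14].

## Interface

Orientations are given as a unit quaternion [w, x, y, z].
In Python, from cell import env, kin, camera, calibration, job gives the robot as it stands. The module is installed in compiled form; this text tells all that it offers. Calls block until the motion is done:
- env.reach(position, orientation): joint-space move of the TCP to a pose.
- env.movel(position, velocity=0.15, rot=None, stop_force=None): straight line of the TCP; rot=None keeps the orientation; velocity is the mean speed in m/s. With stop_force (N) it stops when the force on the tool has changed by that much, and returns True; else False.
- env.goto_joints(angles): joint-space move.
- env.grip(opening, f_grip=None): finger opening in m; f_grip is the grip in N (None keeps the last); returns when the fingers have stopped.
- env.dwell(seconds).
- kin.inverse_kinematics(position, orientation): joint angles nearest the present ones, or None.
- env.get_state(): the state.
- camera(name): name is "scene" or "top" or "wrist"; returns (picture, depth): 384x512x3 uint8, blue, green, red; 384x512 float32, m along the optical axis (not along the pixel's ray), 0 where there is no reading.
- calibration(name): a dict with "fx", "fy", "cx", "cy" (pixels), "rvec" (rotation vector, rad) and "tvec" (3), from world to camera coordinates, as OpenCV has them. Camera axes: x right, y down, z forward; pixel columns grow to the right and rows downward; lengths in m; the calibration is good to about 2 mm. A picture is of the moment at which its call begins: read the wrist's pose just before it. calibration takes no time and is no camera call; for the wrist camera it gives the pose at the moment of the call.
A pose or a line that the arm cannot do raises env.PlanningError and nothing moves.
- job.job_done(): hands the job in; it is judged then, once.
The state is a dict: "time": time; "qpos": joint angles; "joint_velocities": joint speeds; "joint_torque": joint torques, N m; "tcp_pos": TCP position; "orientation": TCP orientation; "force": force on the tool from outside, world axes, zero at the start; "torque": the same for the moment, N m; "opening": finger opening in m; "gripper_force": force on a finger pad.
Only numpy, scipy, OpenCV 4.12 (cv2) and the standard library are available. Lean on these libraries where they do the work, as an engineer would, in place of code of your own. Each camera call takes 0.05 s, during which the arm holds its last target. There are 200 camera calls.

## Task

Push the loose armrest board across the fixture until its long edge lies flush against the wooden stop rail, with both toggle clamps still open. Then throw the handle of each of the two toggle clamps over until it snaps down past dead centre, so that both rubber feet hold the board tight against the fixture and the rail. Only push with the fingertips: do not pick up the board, and leave the other things on the fixture and the bench where they are.

Things in the scene. Friction and masses are not known exactly. Their poses are not given: they have to be found in the camera images.
- jig: holding fixture: 18 mm white-faced base board fixed to the bench, 340 mm along x, y from -190 to +170 mm; origin on the bench below it, z up. A wooden stop rail 260 mm long, 15 wide, 12 high stands on it along x, its face at y = +30 mm looking to -y, to the armrest board. Both clamps are screwed down behind it, pivots at y = +75 mm, raised bars leaning to the board.
- board_mid (a point): centre (half-way up) of the loose armrest board, plain plywood, 240 x 90 x 15 mm with corners rounded to 20 mm, four tee nuts let in flush on top; about 0.2 kg; it lies flat on the fixture's base board (top 33 mm above the bench), 30 to 60 mm short of the rail and a little askew. Axes: x along its length, z up, +y towards the rail.
- edge_near (a point): point half-way up the board's long edge that faces the rail, 90 mm from its middle towards -x of the board
- edge_far (a point): point half-way up the board's long edge that faces the rail, 90 mm from its middle towards +x of the board
- grip_a (a point): middle of the black grip (bar 90 x 20 x 14 mm) of the handle of clamp a, on the fixture's -x half, nearer the robot base; 90 mm from the handle's pivot. z: along the handle to its free end. x: square to the grip's broad face, the way the handle is thrown to lock (away from the board, then down). Open: handle upright, point 149 mm above the bench. Locked: handle level, point 78 mm above the bench, 139 mm behind the rail's face.
- handle_a (a joint): angle (rad) of handle a against the clamp bar that carries it; the handle turns about 85 degrees in the room. 0 = open, 2.41 = dead centre, 2.53 = locked at its stop. Swings lightly (past 1.0 it may drop by its own weight) until the foot meets the board at about 2.0; then it stiffens, to 5 to 10 N at the grip, up to dead centre and snaps from there to its stop. Let go before, it springs back.
- foot_a: rubber foot of clamp a, 17 mm across, on a sprung spindle at the end of its steel bar; origin at the centre of its underside, z up the spindle. Open, it is raised clear of the board, about 100 mm above the bench; locking brings it down on the board 20 mm in from the rail, pressing with about 12 N.
- grip_b (a point): middle of the black grip (bar 90 x 20 x 14 mm) of the handle of clamp b, on the fixture's +x half, farther out; 90 mm from the handle's pivot. z: along the handle to its free end. x: square to the grip's broad face, the way the handle is thrown to lock (away from the board, then down). Open: handle upright, point 149 mm above the bench. Locked: handle level, point 78 mm above the bench, 139 mm behind the rail's face.
- handle_b (a joint): angle (rad) of handle b against the clamp bar that carries it; the handle turns about 85 degrees in the room. 0 = open, 2.41 = dead centre, 2.53 = locked at its stop. Swings lightly (past 1.0 it may drop by its own weight) until the foot meets the board at about 2.0; then it stiffens, to 5 to 10 N at the grip, up to dead centre and snaps from there to its stop. Let go before, it springs back.
- foot_b: rubber foot of clamp b, 17 mm across, on a sprung spindle at the end of its steel bar; origin at the centre of its underside, z up the spindle. Open, it is raised clear of the board, about 100 mm above the bench; locking brings it down on the board 20 mm in from the rail, pressing with about 12 N.
- spool: small white thread spool standing on the fixture between the two clamps, 28 mm across, 34 mm tall; a bystander, origin at its underside
- tack_tin: small round steel dish standing on the fixture outside clamp a's handle, 48 mm across, 22 mm tall; a bystander, origin at its underside
- hammer: tack hammer lying on the bench right of the fixture, 270 mm long, about 30 mm high; a bystander, origin at its underside
- pincers: pincers lying on the bench right of the fixture, 170 mm long, 16 mm high; a bystander, origin at its underside
- stapler: pneumatic staple gun lying on its side on the bench left of the fixture, 230 x 100 mm, 42 mm high; a bystander, origin at its underside
- staple_box: white carton standing on the bench beyond and left of the fixture, 55 x 75 mm, 140 mm tall; a bystander, origin at its underside
- twine: blue twine spool standing on the bench left of the fixture, 60 mm across, 55 mm tall; a bystander, origin at its underside

How it is judged:
On the way, in this order (a step that is already met when the one before it is completed fails the run):
1. the board lies flush against the stop rail while both clamps are still open (y of edge_near in the frame of jig between 0.0265 and 0.033 m and y of edge_far in the frame of jig between 0.0265 and 0.033 m and height (world z) of board_mid between 0.0225 and 0.0285 m and value of joint each of handle_a, handle_b below 1.2 rad), for 0.2 s.
2. both clamps are locked past dead centre on the board (value of joint each of handle_a, handle_b above 2.46 rad and contact force between each of foot_a, foot_b and board above 6 N), for 0.2 s.
At the end, for the whole second after the job is handed in: the board lies flat on the fixture with both ends of its long edge within 3.5 mm of the stop rail, both handles are past dead centre at their stops (joint above 2.46 rad) and each rubber foot presses on the board with more than 6 N; the board is at rest (all of step 2 and y of edge_near in the frame of jig between 0.0265 and 0.033 m and y of edge_far in the frame of jig between 0.0265 and 0.033 m and height (world z) of board_mid between 0.0225 and 0.0285 m and linear speed of board below 0.01 m/s); the robot touches nothing.
It fails at once if the board is lifted or tipped up (height (world z) of board_mid above 0.037 m or angle between board_mid's own z axis and vertical above 0.15 rad).
It fails at once if a bystander (spool, dish, hammer, pincers, staple gun, carton or twine) is moved more than 20 mm or picked up (distance of any of spool, tack_tin, hammer, pincers, stapler, staple_box, twine from where it was at the start of the episode above 0.02 m).
It also fails if it takes over 50 s, if anything falls off the work surface, if the arm or the gripper's body presses on something with over 40 N, if the wrist force passes 120 N, or if a joint passes its speed limit or range.

## Working session

There is one attempt and no reset: what is moved stays moved. The work goes in short steps, each a Python script; the robot and the scene stay as the last script left them, time stands still between calls to the robot, and variables do not carry over. Pictures are saved under pics/ and viewed, at most 10 in all, crops included, and the job is handed in when it is done.

```bash
mkdir -p pics; python3 - <<'E'
from cell import env,camera,calibration
import cv2,numpy as np
for n in("top","scene"):
    p,d=camera(n);np.savez(f"{n}.npz",p=p,d=d,**{k:np.array(v) for k,v in calibration(n).items()})
    cv2.imwrite(f"pics/{n}0.png",p)
    c=calibration(n);R=cv2.Rodrigues(np.array(c["rvec"]))[0];print(n,c["fx"],-R.T@np.array(c["tvec"]).ravel(),R[2])
s=env.get_state();print(s["time"],s["orientation"],s["opening"],env.nose_length)
E
```

```text
top 455.53278845829055 [3.86649576e-01 7.41207898e-04 1.61749834e+00] [ 0.07329399  0.00129454 -0.99730954]
scene 384.9349102915561 [ 1.40068394 -0.3038253   0.73122755] [-0.78412816  0.27789888 -0.5549011 ]
0.1 [-1.01270102e-04  1.99078989e-01  9.79983090e-01 -8.30435047e-04] 0.08538923135504381 0.0726
```

View pics/top0.png

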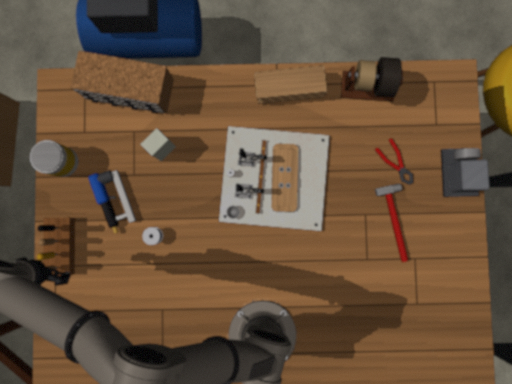

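View pics/scene0.png

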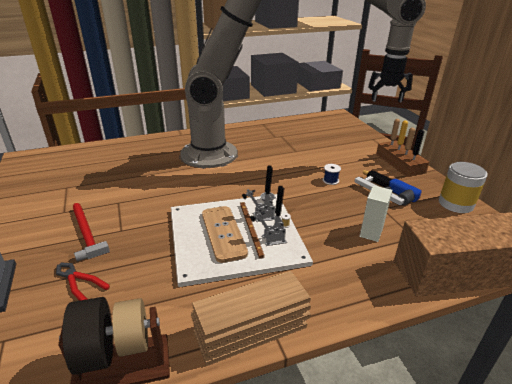

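Top view: fixture about (275,180), with the board at (286,178), the rail at (262,177) and clamp handles at about (243,157) and (243,190). World +x is up and +y is left. Next I'll measure these by mask and ray.

```bash
cat > h.py <<'E'
import numpy as np,cv2
def ray(c,uv,z):
    "pixels -> world points on plane z"
    R=cv2.Rodrigues(np.array(c["rvec"],float))[0];t=np.array(c["tvec"],float).ravel()
    uv=np.atleast_2d(uv).astype(float)
    d=np.c_[(uv[:,0]-c["cx"])/c["fx"],(uv[:,1]-c["cy"])/c["fy"],np.ones(len(uv))]@R
    o=-R.T@t
    return o+d*((z-o[2])/d[:,2])[:,None]
def cloud(c,d):
    R=cv2.Rodrigues(np.array(c["rvec"],float))[0];t=np.array(c["tvec"],float).ravel()
    v,u=np.indices(d.shape)
    P=np.stack([(u-c["cx"])/c["fx"]*d,(v-c["cy"])/c["fy"]*d,d],-1)
    return (P-t)@R
def big(m,n=1): return sorted(cv2.findContours(m,cv2.RETR_EXTERNAL,cv2.CHAIN_APPROX_NONE)[0],key=cv2.contourArea)[-n:]
def rect(P):
    c,s,a=cv2.minAreaRect((P[:,:2]*1000).astype(np.float32)); return np.round(c,1),np.round(s,1),round(a,2)
E
python3 - <<'E'
from h import *
c=np.load("top.npz");p,d=c["p"],c["d"]
hsv=cv2.cvtColor(p,cv2.COLOR_BGR2HSV)
roi=np.zeros(d.shape,np.uint8);roi[115:240,210:340]=255
w=cv2.inRange(hsv,(0,0,130),(180,45,255))&roi
k=big(w)[0][:,0];print("jig",rect(ray(c,k,.018)))
hull=cv2.convexHull(big(w)[0]);inn=cv2.fillPoly(np.zeros_like(w),[hull],255);inn=cv2.erode(inn,np.ones((5,5)))
b=cv2.inRange(hsv,(5,60,60),(25,255,255))&inn
for k in big(b,3): print(cv2.boundingRect(k),cv2.contourArea(k),rect(ray(c,k[:,0],.033)))
P=cloud(c,d)
m=(inn>0)&(P[...,2]>.06); q=P[m]
print("high pts");print(np.round(q[q[:,2]>.1]*1000)[:60].astype(int).tolist())
im=cv2.resize(p[115:240,210:340],None,fx=4.6,fy=4.6,interpolation=cv2.INTER_CUBIC);cv2.imwrite("pics/crop.png",im)
c=np.load("scene.npz");P=cloud(c,c["d"]);hs=cv2.cvtColor(c["p"],cv2.COLOR_BGR2HSV)
m=(P[...,2]>.11)&(P[...,2]<.25)&(P[...,0]>.4)&(P[...,0]<.85)&(abs(P[...,1])<.3)
n,l,s,_=cv2.connectedComponentsWithStats(m.astype(np.uint8))
for i in range(1,n): 
    q=P[l==i]; print(s[i],np.round(q.mean(0),3),np.round(q.min(0),3),np.round(q.max(0),3))
E
```

```text
jig (array([543.1, -54.1]), array([358.3, 340.3]), 83.53)
(256, 192, 6, 21) 68.5 (array([457.7,   1.4]), array([15.3, 70.3]), 84.07)
(258, 159, 7, 30) 98.0 (array([557.3,  -9.8]), array([ 15.6, 102.7]), 84.26)
(271, 144, 28, 68) 1664.5 (array([542.4, -91.7]), array([ 92.1, 237. ]), 86.91)
high pts
[[387, 1, 1617], [387, 1, 1617], [387, 1, 1617], [621, 60, 184], [619, 56, 194], [620, 53, 191], [619, 50, 193], [620, 47, 188], [616, 59, 197], [616, 56, 194], [617, 53, 189], [616, 50, 194], [617, 47, 188], [387, 1, 1617], [613, 59, 193], [613, 56, 192], [613, 53, 195], [614, 50, 187], [613, 47, 189], [617, 44, 165], [611, 60, 188], [610, 56, 193], [609, 53, 195], [610, 50, 194], [611, 47, 182], [615, 45, 160], [607, 59, 193], [606, 56, 194], [606, 53, 193], [606, 50, 195], [608, 47, 184], [611, 45, 162], [617, 42, 125], [387, 1, 1617], [604, 60, 192], [604, 56, 192], [603, 53, 192], [603, 50, 195], [606, 48, 174], [609, 45, 155], [612, 42, 132], [613, -7, 118], [613, -10, 119], [603, 57, 174], [602, 54, 179], [602, 51, 177], [604, 48, 167], [606, 45, 154], [610, 43, 126], [610, 10, 124], [610, 6, 118], [612, 3, 109], [610, 0, 117], [610, -4, 117], [611, -7, 110], [610, -10, 116], [612, -14, 107], [612, -20, 103], [612, -24, 102], [387, 1, 1617]]
[265 165   8  28 155] [0.508 0.062 0.155] [0.49  0.053 0.113] [0.516 0.074 0.194]
[275 186  10  30 180] [0.621 0.049 0.155] [0.605 0.041 0.11 ] [0.628 0.061 0.194]
[247 189   9   6  33] [0.498 0.01  0.115] [ 0.489 -0.001  0.111] [0.505 0.024 0.121]
[366 197   4  10  18] [0.668 0.298 0.125] [0.664 0.295 0.111] [0.673 0.3   0.139]
[255 211  10   6  40] [ 0.61  -0.005  0.115] [ 0.6   -0.014  0.11 ] [0.618 0.01  0.12 ]
[252 216   1   1   1] [ 0.608 -0.024  0.11 ] [ 0.608 -0.024  0.11 ] [ 0.608 -0.024  0.11 ]
```

View pics/crop.png

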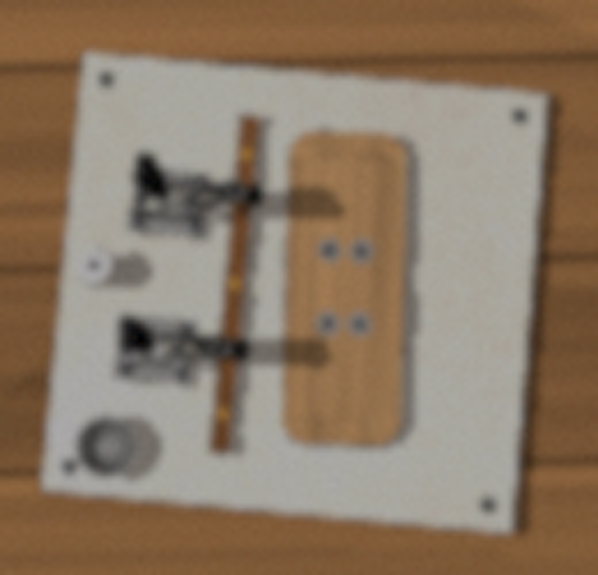

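The measurements agree with the given sizes: base 340 x 358, board 92 x 237, rail 15 wide. The jig origin is near (0.544, -0.044) with yaw about -6.4°. The board is about 32 mm short of the rail and 3.3° askew, and the grips sit at local x = ±56, y ≈ 104. Plan: push with the open gripper's two fingertips, aligned to the jig.

```bash
cat >> h.py <<'E'
from scipy.spatial.transform import Rotation as Ro
O=np.array([.5442,-.0441]);YAW=np.radians(-6.4)
XH=np.array([np.cos(YAW),np.sin(YAW)]);YH=np.array([-XH[1],XH[0]])
def W(x,y,z): return np.r_[O+x*XH+y*YH,z]
def loc(p): d=np.asarray(p)[...,:2]-O; return np.stack([d@XH,d@YH],-1)
def quat(s):
    y=np.r_[s*XH,0];z=np.array([0,0,-1.]);q=Ro.from_matrix(np.c_[np.cross(y,z),y,z]).as_quat()
    return q[[3,0,1,2]]
E
python3 - <<'E'
from h import *
from cell import env,kin,camera,calibration
s=env.get_state();c=calibration("wrist");R=cv2.Rodrigues(np.array(c["rvec"]))[0]
o=-R.T@np.array(c["tvec"]).ravel();w=s["orientation"]
T=Ro.from_quat(np.r_[w[1:],w[0]] if 0 else [w[1],w[2],w[3],w[0]])
print("cam in tool",T.inv().apply(o-s["tcp_pos"]))
for sg in(1,-1):
    for a in((3e-3,-.13,.09),(3e-3,-.07,.09),(-.056,.2,.16),(.056,.08,.24),(.056,.2,.16)):
        q=kin.inverse_kinematics(W(*a),quat(sg)); print(sg,a,None if q is None else np.round(q,2))
E
```

```text
cam in tool [ 0.07193102  0.00036023 -0.06985344]
1 (0.003, -0.13, 0.09) [-0.19  0.65  0.52  2.01 -0.54  0.62  0.58]
1 (0.003, -0.07, 0.09) [-0.23  0.62  0.42  2.02 -0.44  0.59  0.38]
1 (-0.056, 0.2, 0.16) [-0.76  0.47  0.43  2.03 -0.3   0.7  -0.25]
1 (0.056, 0.08, 0.24) [-0.58  0.49  0.59  1.81 -0.33  0.94  0.03]
1 (0.056, 0.2, 0.16) [-0.68  0.63  0.48  1.78 -0.38  0.83 -0.12]
-1 (0.003, -0.13, 0.09) [-0.6   1.11  1.26  2.03 -1.26  1.11 -1.97]
-1 (0.003, -0.07, 0.09) [-0.71  1.1   1.26  2.05 -1.26  1.1  -2.07]
-1 (-0.056, 0.2, 0.16) [-0.27  0.45 -0.19  2.    0.12  0.71  2.49]
-1 (0.056, 0.08, 0.24) [-0.14  0.44 -0.02  1.78  0.01  0.93  2.87]
-1 (0.056, 0.2, 0.16) [-0.19  0.58 -0.2   1.75  0.15  0.82  2.58]
```

```bash
python3 - <<'E'
from h import *
from cell import env,kin,camera,calibration
q=quat(1)
env.reach(W(.003,-.135,.30),q)
print(env.movel(W(.003,-.135,.13),.2))
print(env.movel(W(.003,-.135,.07),.03,stop_force=4))
s=env.get_state();z=s["tcp_pos"][2];print("touch z",z,s["force"],s["opening"])
z+=.004
env.movel(W(.003,-.135,z),.05)
print(env.movel(W(.003,-.066,z),.04,stop_force=7))
s=env.get_state();print(s["time"],loc(s["tcp_pos"]),s["tcp_pos"][2],s["force"])
c=calibration("wrist");p,d=camera("wrist");cv2.imwrite("pics/w1.png",p);np.savez("w1.npz",p=p,d=d,**c)
p,d=camera("top");cv2.imwrite("pics/top1.png",p);np.savez("top1.npz",p=p,d=d,**calibration("top"))
E
```

```text
False
True
touch z 0.07754181731138261 [-0.86088231  0.34292472  6.31065834] 0.08565642996845521
True
7.3417 [ 0.00275664 -0.07046475] 0.08131477712543714 [-0.24493133 -1.82049374  0.33294538]
```

View pics/w1.png

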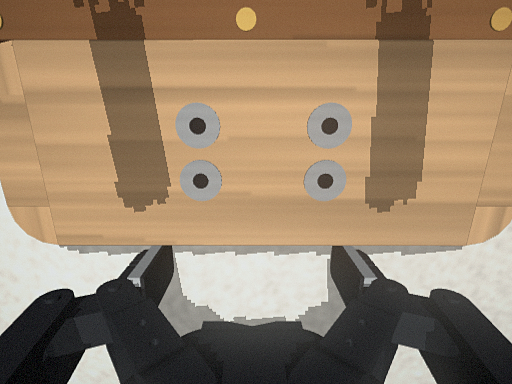

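The wrist view shows the board edge straight along the rail at row 40, from column 15 to 490, with no gap. The TCP stopped at local y = -70.5 mm, as expected for contact. Now I'll throw clamp a.

```bash
cat >> h.py <<'E'
N=.0726
def throw(env,x):
    env.reach(W(x,.070,.165+N+.06),quat(1))
    env.movel(W(x,.070,.160+N),.15)
    for f in np.radians([12,25,38,51,64,75]):
        k=(f-.09)/1.48; P=np.array([.095-.016*k,.059+.019*k])
        c=P+.105*np.array([np.sin(f),np.cos(f)])+.007*np.array([-np.cos(f),np.sin(f)])
        y=c[0]-.011*np.cos(f); z=c[1]-.012*np.cos(f)
        r=env.movel(W(x,y,z+N),.08,stop_force=30)
        s=env.get_state();print(round(np.degrees(f)),np.round([y,z],3),r,np.round(s["force"],1),round(s["time"],2))
        if r: return
    r=env.movel(W(x,.185,.080+N),.04,stop_force=22)
    s=env.get_state();print("end",r,loc(s["tcp_pos"]),s["tcp_pos"][2]-N,np.round(s["force"],1),s["time"])
E
python3 - <<'E'
from h import *
from cell import env,camera,calibration
env.dwell(.3)
s=env.get_state();z=s["tcp_pos"][2]
env.movel(W(.003,-.10,z),.1);env.movel(W(.003,-.10,.30),.2);env.grip(0.0)
throw(env,-.056)
p,d=camera("scene");cv2.imwrite("pics/s2.png",cv2.resize(p[130:290,150:330],None,fx=3.3,fy=3.3))
E
```

```text
12 [0.098 0.153] False [-1.4  0.1 -0.6] 12.03
25 [0.119 0.151] False [ 0.1 -0.4 -0.2] 12.45
38 [0.139 0.144] False [-0.8 -0.4 -0.3] 12.87
51 [0.157 0.133] False [ 0.7 -0.3  0.7] 13.28
64 [0.17  0.119] False [-0.3  0.9  3. ] 13.67
75 [0.179 0.105] False [-0.2 -0.   1.1] 14.02
end False [-0.05572593  0.18468811] 0.08075979663988075 [-4.5 -1.2 15.7] 14.825
```

View pics/s2.png

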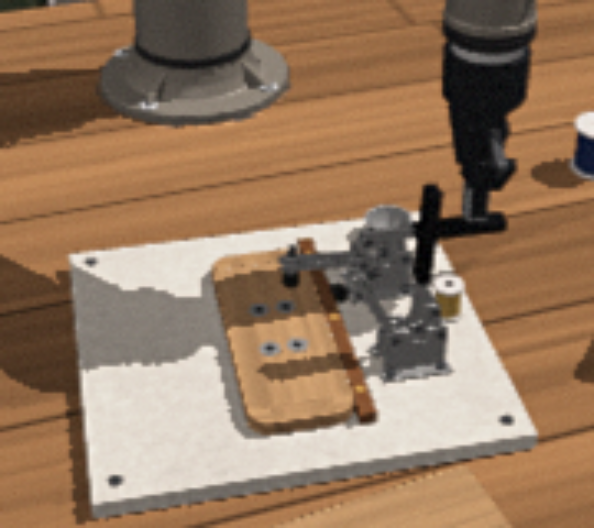

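Handle a is level at (470,222) in the crop and foot a is down on the board at (290,270). Clamp b is next.

```bash
python3 - <<'E'
from h import *
from cell import env,camera,calibration
env.movel(W(-.056,.185,.31),.2)
env.movel(W(-.056,.07,.31),.2)
throw(env,.056)
env.movel(W(.056,.185,.30),.2)
env.movel(W(.056,.30,.33),.25)
s=env.get_state();print(s["time"],s["force"])
p,d=camera("scene");c=calibration("scene");cv2.imwrite("pics/s3.png",cv2.resize(p[130:290,150:330],None,fx=3.3,fy=3.3))
P=cloud(c,d);L=loc(P)
for x in(-.056,.056):
    m=(abs(L[...,0]-x)<.012)&(L[...,1]>.135)&(L[...,1]<.22)&(P[...,2]>.055)&(P[...,2]<.2)&(d>0)
    q=np.c_[L[m],P[m][:,2]]; t=q[q[:,2]>np.median(q[:,2])]
    print(x,len(q),"slope z/y",np.polyfit(q[:,1],q[:,2],1)[0],"z pct",np.percentile(q[:,2],[5,50,95]),"ymax",q[:,1].max())
p,d=camera("top");c=calibration("top");hsv=cv2.cvtColor(p,cv2.COLOR_BGR2HSV)
roi=np.zeros(d.shape,np.uint8);roi[140:215,250:305]=255
b=cv2.inRange(hsv,(5,60,60),(25,255,255))&roi
for k in big(b,3): print(cv2.boundingRect(k),rect(ray(c,k[:,0],.033)))
E
```

```text
12 [0.098 0.153] False [-1.1 -0.6  0.4] 18.15
25 [0.119 0.151] False [-0.4 -0.1 -1.1] 18.57
38 [0.139 0.144] False [-0.7 -0.  -0.2] 18.98
51 [0.157 0.133] False [ 0.6 -0.  -1. ] 19.39
64 [0.17  0.119] False [-0.3  0.4  2.1] 19.78
75 [0.179 0.105] False [ 0.2 -0.2 -0.5] 20.13
end False [0.05624397 0.18458372] 0.08118269369222375 [-4.9 -1.2 13.4] 20.9417
22.45 [-0.45181577  0.56105969 -0.71409603]
-0.056 140 slope z/y 0.03238754510596279 z pct [0.07115749 0.08042083 0.0835293 ] ymax 0.21478299936098594
0.056 127 slope z/y 0.0018619558204165457 z pct [0.07329991 0.08121478 0.08406226] ymax 0.2142300516067271
(256, 141, 35, 72) (array([543.9, -53.7]), array([106.3, 253.5]), 83.82)
```

View pics/s3.png

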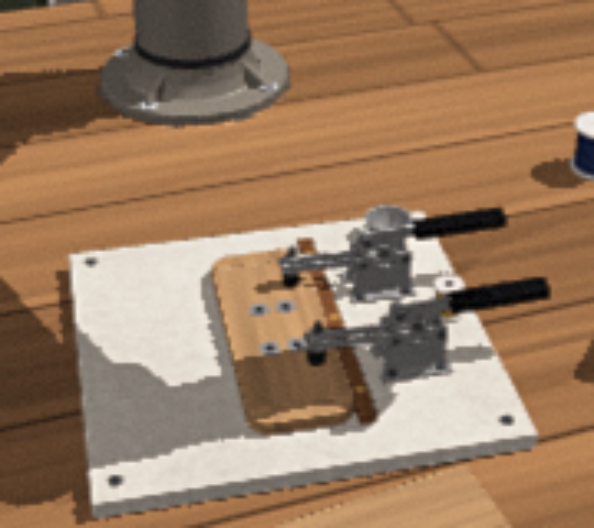

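Both handles stay level when released, with their tops at 84 mm and free ends at local y = 214 mm, which matches the locked values. Both feet are on the board. Board and rail together measure 106 mm against the 105 mm expected, so the board is flush. I'm handing in.

```bash
python3 -c "
from cell import job
print(job.job_done())"
```

```text
the job is handed in; nothing more can be done
None
```

The board is pushed flush to the stop rail, both toggle clamps are locked on it with the arm clear, and the job was handed in after about 22.5 s of robot time; the hand-in returned no verdict.

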